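# Dock the descaler bottle and take off its safety cap

### The job

The kettle is due for descaling: keeping the bottle upright, stand the descaler bottle in the one-hand holder on the worktop and press it down on the sprung floor until the catches snap over its foot, so that it cannot turn. Then press its safety cap down, twist it anticlockwise until it comes free, lift it off and finish holding the cap level in the gripper, straight above the open neck and a few centimetres clear of it, with the bottle still locked in the holder and the cups, salt and timer nearby left where they are.

Things in the scene. Friction and masses are not known exactly. Their poses are not given: they have to be found in the camera images.
- bottle: white square bottle standing loose, closed by its cap (136 mm tall in all), 0.2 to 0.4 kg. Origin: centre of its underside, z up, x and y square to its sides. Foot 70 x 70 mm, 8 mm high, lower edge bevelled; the body above is 60 x 60 mm up to z = 86 mm, so the foot stands out 5 mm all round; then a round shoulder to z = 99 mm. It fits the holder in any of four quarter turns
- bottle_mouth (a point): centre of the open neck's top rim, 124 mm above the bottle's underside, hidden under the cap at the start; the neck is round, 34 mm across, with three bayonet lugs (44 mm across) that the cap hooks under
- cap: round grey safety cap, 54 mm across, 30 mm tall. Origin: centre of its lower rim, z up; closed, it lies at bottle z = 106 mm with its x axis along the bottle's. Pulled up, it carries the whole bottle. It turns only while pressed down 4 to 6 mm, anticlockwise from above (positive about z); once turned 55 to 90 degrees (best 70) it is free and lifts off; stops block it at 97 and just below 0
- cap_top (a point): centre of the cap's flat top, 30 mm above its lower rim, 136 mm above the bottle's underside when closed. A spring inside resists pressing: 5 N at first, 12 N at the stroke's end 6 mm down, where it is solid
- holder: grey square bottle holder fixed to the worktop, 54 mm high, 94 mm square (100 mm rubber base; 106 mm over the black tabs of its catches on sides +y and -y; small lever on side -x). Origin: centre of its underside, z up, x and y square to its sides. Well 74 mm square between straight walls below z = 46 mm; the mouth flares at 45 degrees to 88 mm at the top
- catches (a point): point on the well's axis 26 mm above the worktop, level with the undersides of the two sprung steel catches in walls +y and -y (sloping noses up to z = 40 mm). They give way to the bottle's foot as it is pressed down and snap over it once its underside is less than 18 mm above the worktop; then they hold it down
- floor_plate (a joint): travel of the holder's sprung floor plate: 0 up (plate top 34 mm above the worktop), 0.018 m fully down (16 mm above the worktop). Spring 4 N at the top, 10 N at the bottom; pressing a bottle past the catches takes 8 to 15 N in all. With a bottle locked under the catches it rests at 0.016; pushing on that bottle or its cap first takes the plate down the last 2 mm
- mug: dark grey mug, 82 mm across, 97 mm tall, on the worktop beyond the work; origin under its centre; to be left alone
- espresso_cup: small cream cup, 64 mm across, 51 mm tall, near the sink; origin under its centre; to be left alone
- salt_shaker: glass salt shaker, 44 mm across, 90 mm tall, in front of the kettle; origin under its centre; to be left alone
- kitchen_timer: round white and grey wind-up timer, 63 mm across, 48 mm tall; origin under its centre; to be left alone
There are look-alikes about, which are no part of the job. Leave any purple look-alike of the cap alone.

How it is judged (in metres and radians):
On the way, in this order (a step that is already met when the one before it is completed fails the run):
1. the bottle, cap still on, has been pressed down in the holder until the floor plate is down and the foot is under the catches (value of joint floor_plate above 0.014 m and z of bottle in the frame of holder below 0.021 m and horizontal distance between bottle and holder below 0.008 m and z of cap in the frame of bottle below 0.11 m and angle between the x axis of cap and the x axis of bottle, either way round below 0.25 rad), for 0.2 s.
2. the cap has been turned on the neck of the locked bottle (angle between the x axis of cap and the x axis of bottle, either way round above 0.75 rad and z of cap in the frame of bottle below 0.112 m and value of joint floor_plate above 0.014 m).
At the end, for the whole second after the job is handed in: The bottle stands upright (5 degrees), locked in the holder with the floor plate at least 14 mm down; the cap, at rest in the fingers and touching nothing else, is level (14 degrees) over the neck (within 25 mm sideways), its lower rim 15 to 120 mm above the neck's rim (value of joint floor_plate above 0.014 m and z of bottle in the frame of holder below 0.021 m and horizontal distance between bottle and holder below 0.008 m and angle between bottle's own z axis and vertical below 0.08 rad and z of cap in the frame of bottle_mouth between 0.015 and 0.12 m and horizontal distance between cap and bottle_mouth below 0.025 m and angle between cap's own z axis and vertical below 0.25 rad and contact force between the fingers and cap above 1 N and contact force between each of cap, the fingers and bottle below 0.2 N and linear speed of each of cap, bottle below 0.03 m/s); the arm keeps its last pose, push and grip.
It fails at once if the mug, espresso cup, salt shaker or timer is pushed more than 25 mm (distance of any of mug, espresso_cup, salt_shaker, kitchen_timer from where it was at the start of the episode above 0.025 m).
It fails at once if the bottle is tipped more than 35 degrees (angle between bottle's own z axis and vertical above 0.61 rad).
It also fails if it takes over 45 s, if anything falls off the work surface, if the arm or the gripper's body presses on something with over 40 N, if the wrist force passes 120 N, or if a joint passes its speed limit or range.

### The arm

A 6-joint arm with a two-finger parallel gripper is mounted at the origin on a cart in front of the work surface, level with it; the furniture and walls round the work are solid. World frame = base frame: x ahead of the robot, y to its left, z up, the work surface at z = 0. Lengths are in mm, angles in rad, forces in N, time in s.
With the tool pointing down it reaches from about 275 to 1000 mm from the base axis. Payload 8.4 kg.
Tool frame: the origin (TCP) lies on the front face of the gripper's body, between the roots of the fingers; the fingertips stand ctrl.tcp_to_tips ahead of it and the grasp point (between the pads) lies 54 mm ahead of it (ctrl.tcp_to_tips is the distance from the TCP to the fingertips, in mm); z points along the fingers, y is the direction in which the jaws open and shut (so a half turn about z gives the same grasp; the last joint's range is limited). The gripper opens to 85 mm and grips with 20 to 120 N. Pads are 22 mm wide; open, the fingers measure 114 mm over their backs; the gripper's body (76 mm by 85 mm) begins 54 mm behind the grasp point. The pads swing forward as they close: fully open they stand 13 mm farther back than shut.
Start: joints at [-1.234, 0.353, 1.633, -0, 1.155, -0.002], TCP at [207.721, -589.475, 303.881] pointing down, gripper open.
Joint ranges: [-2.63, 2.63], [-0.92, 2.1], [0.06, 2.66], [-1.3, 4.44], [0, 2.69], [-3.02, 3.02]. Speed limits (rad/s): [2.22, 2.22, 2.79, 3.14, 3.14, 3.14].

### API

Orientations are given as a rotation vector (axis times angle).
In Python, from rig import readout, read_camera, camera_model, finish_job, ctrl gives the robot as it stands.
- The arm moves only by the shell command python3 -m jog 'ROWS' [OPENING] [FORCE]. ROWS is JSON, a list of rows, each a list of 6 numbers: the shift along the tool's x, y, z each as a share of 0.4 m, from -1 to 1, then the turn, a rotation vector about the tool's x, y, z each as a share of pi/2 rad, from -1 to 1. In form: [[tx, ty, tz, wx, wy, wz], ...]. A call has 1 to 20 rows; each row is the pose to reach, as a shift and turn from the pose commanded when the call began, along the tool's axes at that moment; what a row does not reach only later rows make up. A row lasts 1/8 s, in which the tool goes at most 62.5 mm and 10.7 degrees, less where a joint would pass 70% of its speed; a pose out of reach is approached as far as the arm can. A call with a number of a shift or a turn outside -1 to 1 is refused whole. A call with a gripper value outside its range is refused whole. OPENING is the opening, from 0 (shut) to 1 (fully open), set as the call begins (- or left out, the last holds). The fingers move at their own pace and stop on an object; FORCE is the grip in N (left out, the last holds). Time passes only in rows, so rows that repeat a pose let the fingers close. It gives the time, the measured TCP pose, the force and the opening at its end, in the units of the state.
- readout.state(): the state, without advancing time (a new reading comes with each control period).
- read_camera(name): name is "scene" or "top" or "wrist"; returns the picture (384x512x3 uint8, red, green, blue); there is no depth.
- camera_model(name): a dict with "mtx" (3x3 intrinsics, pixels), "D" ([k1, k2, p1, p2, k3] as OpenCV has them; the pictures are not rectified), "extrinsics" (4x4, takes a point from world to camera coordinates). Camera axes: x right, y up, looking along -z (the intrinsics and any distortion apply to the point x, -y, -z); pixel columns grow to the right and rows downward; lengths in mm; the calibration is good to about 2 mm. A picture is of the moment at which its call begins: read the wrist's pose just before it. camera_model takes no time and is no camera call; for the wrist camera it gives the pose at the moment of the call.
- finish_job(): hands the job in, once; it reports no verdict.
The state is a dict: "clock": time; "joints": joint angles; "joint_velocities": joint speeds; "tau": joint torques, N m; "eef_pos": TCP position; "tcp_rot": TCP orientation; "ft_force": force on the tool from outside, world axes, zero at the start; "ft_torque": the same for the moment, N m; "width": finger opening in mm.
Only numpy, scipy, OpenCV 4.12 (cv2) and the standard library are available. Lean on these libraries where they do the work, as an engineer would, in place of code of your own. Each camera call takes 0.05 s, during which the arm holds its last target.

## Working session

There is one attempt and no reset: what is moved stays moved. The work goes in short steps, Python scripts to look and compute and a shell command to move; the robot and the scene stay as the last step left them, time stands still between calls to the robot, and variables do not carry over. Pictures are saved under pics/ and viewed, and the job is handed in when it is done.

```bash
ls; mkdir -p pics
python3 - <<'E'
from rig import readout, read_camera, camera_model, ctrl
import cv2, numpy as np
s=readout.state(); print(s); print(ctrl.tcp_to_tips)
for n in ["scene","top","wrist"]:
    im=read_camera(n); cv2.imwrite(f"pics/{n}0.png",im[:,:,::-1]); m=camera_model(n); print(n,m)
E
```

```text
pics
{'clock': 0.0, 'joints': array([-1.23440436e+00,  3.53654481e-01,  1.63413206e+00, -5.00972085e-06,
        1.15519586e+00, -2.35525743e-03]), 'joint_velocities': array([-0.00089467, -0.00124995, -0.00157507,  0.00063711,  0.00093078,
        0.00049582]), 'tau': array([ 3.06474489e-03, -6.05255985e+01, -3.42065120e+01,  2.43711747e-04,
        9.58128454e-03,  2.17783338e-05]), 'eef_pos': array([ 207.59317641, -589.12130047,  303.15853981]), 'tcp_rot': array([-3.09528757e+00, -5.29334682e-01,  3.69846976e-04]), 'ft_force': array([0.51864207, 0.11049309, 0.30244892]), 'ft_torque': array([0.02665038, 0.0163266 , 0.01035679]), 'width': 85.81389357707307}
72.6
scene {'mtx': array([[424.51842318,   0.        , 253.77487504],
       [  0.        , 424.51842318, 193.90179233],
       [  0.        ,   0.        ,   1.        ]]), 'D': array([-0.05034908,  0.        ,  0.        ,  0.        ,  0.        ]), 'extrinsics': array([[-7.70569096e-01, -6.36931070e-01,  2.32826324e-02,
         4.11703822e+02],
       [ 2.79411549e-01, -3.04752752e-01,  9.10524545e-01,
        -2.61611288e+02
[... 675 characters left out ...]
405e+02],
       [ 0.00000000e+00,  0.00000000e+00,  0.00000000e+00,
         1.00000000e+00]])}
wrist {'mtx': array([[338.5656206 ,   0.        , 249.63856448],
       [  0.        , 338.5656206 , 192.64002667],
       [  0.        ,   0.        ,   1.        ]]), 'D': array([-0.02114361,  0.        ,  0.        ,  0.        ,  0.        ]), 'extrinsics': array([[ 3.32813550e-01, -9.42992007e-01, -1.10263970e-03,
        -6.24119351e+02],
       [ 9.02436291e-01,  3.18838871e-01, -2.89742152e-01,
         3.65777365e+01],
       [ 2.73576098e-01,  9.54350522e-02,  9.57104106e-01,
        -3.79735242e+02],
       [ 0.00000000e+00,  0.00000000e+00,  0.00000000e+00,
         1.00000000e+00]])}
```

View pics/scene0.png

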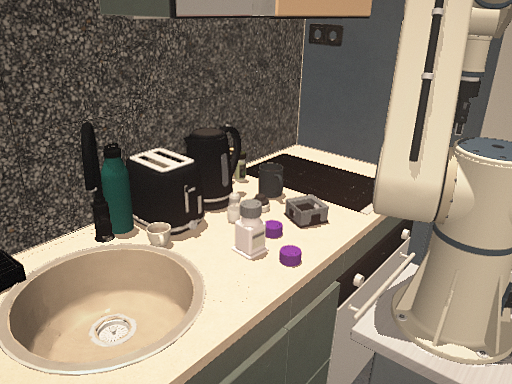

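View pics/top0.png

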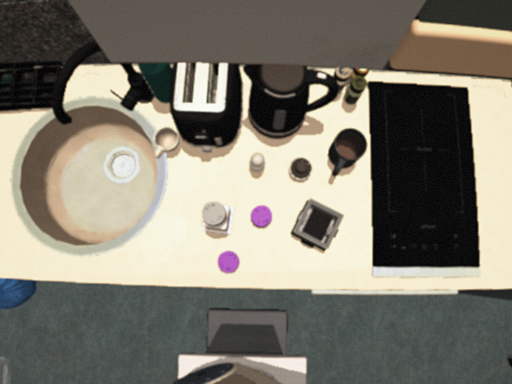

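View pics/wrist0.png

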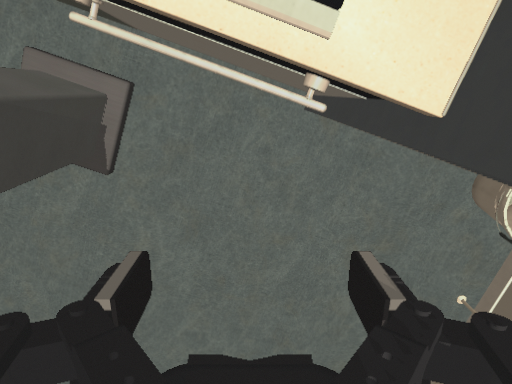

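```bash
cat > h.py <<'E'
import numpy as np, cv2
from rig import readout, read_camera, camera_model, ctrl
def ray(m,px):
    p=cv2.undistortPoints(np.array([[px]],float),m["mtx"],m["D"])[0,0]
    E=m["extrinsics"]; R=E[:3,:3]; t=E[:3,3]
    d=R.T@np.array([p[0],-p[1],-1.]); c=-R.T@t
    return c,d
def onz(m,px,z):
    c,d=ray(m,px); return c+d*(z-c[2])/d[2]
def proj(m,P):
    P=np.atleast_2d(P); q=P@m["extrinsics"][:3,:3].T+m["extrinsics"][:3,3]
    q=q*[1,-1,-1]
    return cv2.projectPoints(q.reshape(-1,1,3),np.zeros(3),np.zeros(3),m["mtx"],m["D"])[0][:,0]
def crop(im,x0,y0,x1,y1,f,name):
    cv2.imwrite("pics/"+name,cv2.resize(im[y0:y1,x0:x1],None,fx=f,fy=f,interpolation=cv2.INTER_CUBIC))
E
python3 - <<'E'
from h import *
t=cv2.imread("pics/top0.png"); crop(t,180,120,380,280,4,"c_top.png")
s=cv2.imread("pics/scene0.png"); crop(s,210,160,350,280,5,"c_scene.png")
m=camera_model("top")
for n,px,z in [("cap",(215,213),136),("holder",(317,225),54),("timer",(300,168),48),("mug",(347,145),97),("salt",(257,160),90),("esp",(167,140),51),("p1",(261,216),30),("p2",(228,262),30)]: print(n,onz(m,px,z).round())
E
```

```text
cap [492.  67. 136.]
holder [ 478. -174.   54.]
timer [ 621. -132.   48.]
mug [ 669. -241.   97.]
salt [628. -24.  90.]
esp [685. 205.  51.]
p1 [500. -37.  30.]
p2 [384.  41.  30.]
```

View pics/c_top.png

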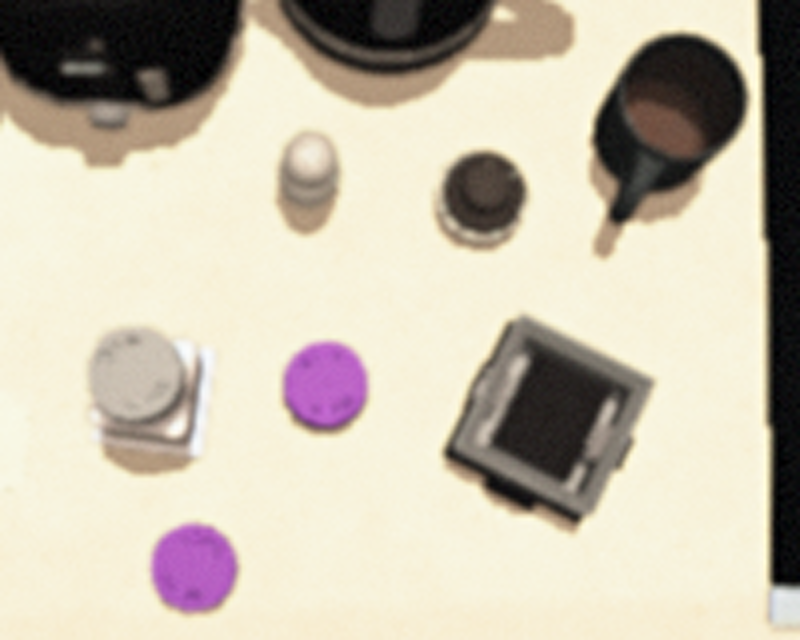

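View pics/c_scene.png

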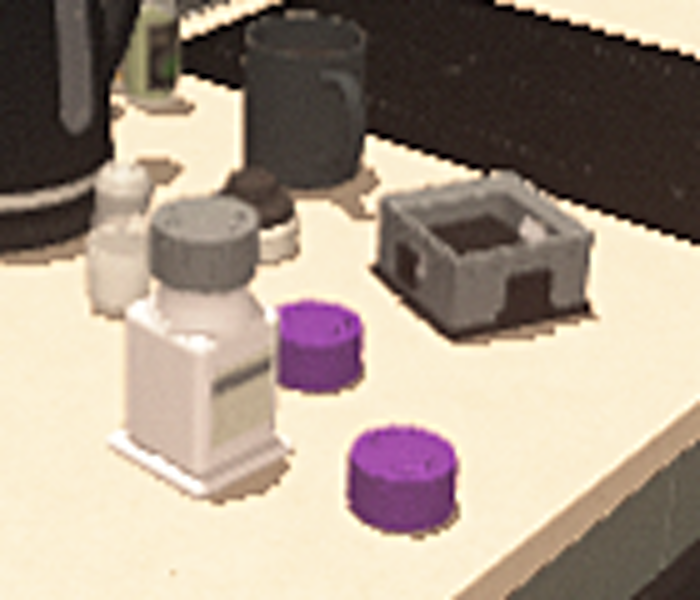

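```bash
cat >> h.py <<'E'
from scipy.spatial.transform import Rotation as Ro
def row(target,dyaw_deg=0,cur=None):
    """tool-axis shares for a world TCP target and a world yaw turn"""
    s=readout.state(); R=Ro.from_rotvec(s["tcp_rot"]).as_matrix(); p=s["eef_pos"] if cur is None else np.array(cur)
    return (R.T@(np.array(target)-p)/400).round(4), round(-dyaw_deg/90,4)
E
python3 - <<'E'
from h import *
m=camera_model("wrist"); E=m["extrinsics"]; c=-E[:3,:3].T@E[:3,3]
s=readout.state(); R=Ro.from_rotvec(s["tcp_rot"]).as_matrix()
print("cam in tool",R.T@(c-s["eef_pos"]),"view dir tool",R.T@(-E[2,:3]), R)
# holder and bottle from top image
im=cv2.imread("pics/top0.png"); mt=camera_model("top")
hsv=cv2.cvtColor(im,cv2.COLOR_BGR2HSV)
bg=(hsv[...,2]<150).astype(np.uint8)*255
roi=np.zeros_like(bg); roi[195:255,288:350]=255
cs,_=cv2.findContours(bg&roi,0,2); k=max(cs,key=cv2.contourArea)
h=cv2.convexHull(k)[:,0]
P=np.array([onz(mt,p,54)[:2] for p in h.astype(float)],np.float32)
print("holder",cv2.minAreaRect(P))
# target for camera center over holder / bottle
for n,c0 in (("h",(478,-174,54)),("b",(492,67,136))):
    tc=R.T@(c-s["eef_pos"]); vd=R.T@(-E[2,:3]); 
    # want TCP z=360
    z=340; off=R@tc; d=R@vd
    cz=z+off[2]; L=(c0[2]-cz)/d[2]
    p=np.array(c0)-d*L-off; print(n,p,row(p,0,[207.721,-589.475,303.881]))
E
```

```text
cam in tool [ 75.32368824  -0.29644803 -70.05338799] view dir tool [-2.89772976e-01  1.58918790e-04  9.57095396e-01] [[ 9.43163828e-01  3.32327966e-01 -3.40114164e-04]
 [ 3.32328139e-01 -9.43163233e-01  1.06002791e-03]
 [ 3.14937444e-05 -1.11280949e-03 -9.99999380e-01]]
holder ((475.59478759765625, -172.3165740966797), (101.56929016113281, 105.8355941772461), 64.45928955078125)
h [ 508.80622921 -163.73435391  340.        ] (array([ 1.0636, -0.7538, -0.0894]), 0.0)
b [499.36756681  69.08923744 340.        ] (array([ 1.2348, -1.3106, -0.0888]), 0.0)
```

```bash
python3 -m jog '[[0.15,-0.107,-0.012,0,0,0],[0.3,-0.213,-0.025,0,0,0],[0.45,-0.32,-0.038,0,0,0],[0.6,-0.426,-0.05,0,0,0],[0.72,-0.51,-0.06,0,0,0],[0.84,-0.595,-0.07,0,0,0],[0.94,-0.667,-0.08,0,0,0],[1,-0.72,-0.089,0,0,0],[1,-0.754,-0.089,0,0,0],[1,-0.754,-0.089,0,0,0],[1,-0.754,-0.089,0,0,0]]' 1 60
python3 - <<'E'
from h import *
im=read_camera("wrist")[:,:,::-1]; cv2.imwrite("pics/w1.png",im); s=readout.state(); print(s["eef_pos"],s["tcp_rot"],s["joints"])
E
```

```text
clock: 1.52
eef_pos: [484.2, -173.1, 339.3]
tcp_rot: [3.097, 0.528, -0.001]
ft_force: [0.4, 0.1, 0.0]
width: 85.2
[ 484.21841745 -173.2422174   339.3787764 ] [ 3.09681125e+00  5.27221646e-01 -4.36719047e-04] [-3.46329075e-01  1.44817435e-01  1.82667954e+00 -3.59554809e-04
  1.17022782e+00  8.87347800e-01]
```

View pics/w1.png

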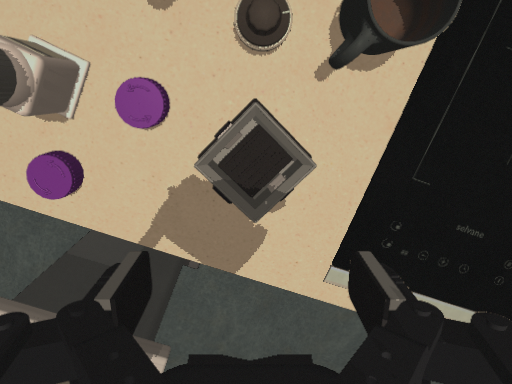

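Run:
```python
from h import *
im=cv2.imread("pics/w1.png"); crop(im,185,90,325,230,5,"w1c.png")
```

```text
(no output)
```

View pics/w1c.png

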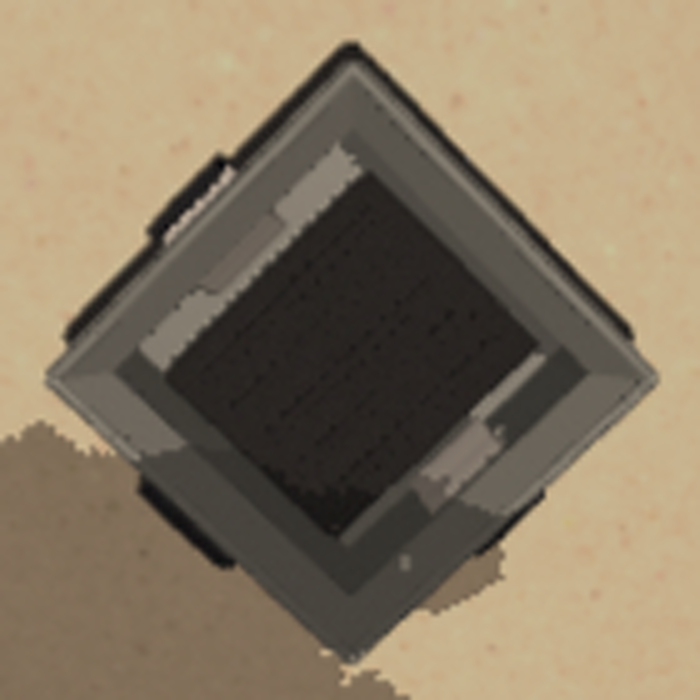

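Run:
```python
from h import *
m=camera_model("wrist")
C=np.array([[350,64],[657,380],[350,663],[47,376]],float)
px=(C+.5)/5-.5+[185,90]
P=np.array([onz(m,p,54) for p in px]); print(P.round(1))
print("centre",P.mean(0),"sides",np.linalg.norm(P-np.roll(P,-1,0),axis=1))
for i in range(4):
    d=P[(i+1)%4]-P[i]; print(np.degrees(np.arctan2(d[1],d[0]))%90)
# top view of the same
mt=camera_model("top")
C=np.array([[523,317],[652,383],[582,518],[447,452]],float)
im=cv2.imread("pics/top0.png")
```

```text
[[ 545.7 -156.7   54. ]
 [ 505.7 -240.8   54. ]
 [ 422.6 -200.6   54. ]
 [ 463.2 -117.2   54. ]]
centre [ 484.30547377 -178.8308795    54.        ] sides [93.07838374 92.37001836 92.72464044 91.42406539]
64.59351437329428
64.15574747455395
64.01024606752017
64.37592492066818
```

Run:
```python
from h import *
im=cv2.imread("pics/top0.png"); crop(im,285,190,350,260,9,"t_h.png")
```

```text
(no output)
```

View pics/t_h.png

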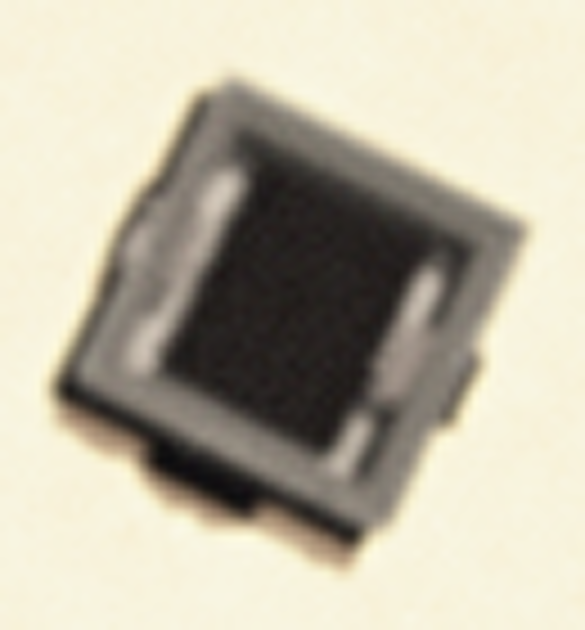

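```bash
python3 - <<'E'
from h import *
mt=camera_model("top")
C=np.array([[227,78],[531,227],[378,529],[72,378]],float)
px=(C+.5)/9-.5+[285,190]
P=np.array([onz(mt,p,54) for p in px]); print(P.mean(0),np.linalg.norm(P-np.roll(P,-1,0),axis=1))
for i in range(4):
    d=P[(i+1)%4]-P[i]; print(np.degrees(np.arctan2(d[1],d[0]))%90)
E
python3 -m jog '[[-0.012,-0.15,0,0,0,0],[-0.025,-0.3,0,0,0,0],[-0.037,-0.42,0,0,0,0],[-0.045,-0.51,0,0,0,0],[-0.05,-0.54,0,0,0,0],[-0.05,-0.56,0,0,0,0],[-0.05,-0.56,0,0,0,0],[-0.05,-0.56,0,0,0,0]]' 1 60
python3 - <<'E'
from h import *
im=read_camera("wrist")[:,:,::-1]; cv2.imwrite("pics/w2.png",im); s=readout.state(); print(s["eef_pos"],s["tcp_rot"],s["joints"])
E
```

```text
[ 482.689297   -176.90045733   54.        ] [92.3968709  92.9212597  91.85019183 92.78104763]
64.92197063454095
62.97061707694414
64.84508754084969
63.30547741623209
clock: 2.58
eef_pos: [391.9, 31.9, 339.4]
tcp_rot: [3.097, 0.528, -0.0]
ft_force: [-0.2, -1.0, 0.3]
width: 85.4
[391.83737557  31.93713538 339.41467673] [ 3.09671150e+00  5.28211476e-01 -1.88281298e-04] [ 7.76245186e-02 -6.41593957e-02  2.04665953e+00 -1.80523050e-04
  1.15919774e+00  1.31060150e+00]
```

View pics/w2.png

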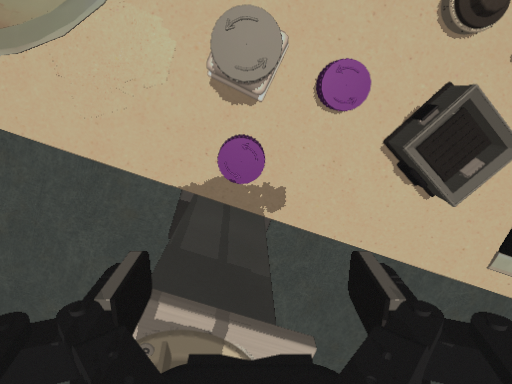

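Run:
```python
from h import *
im=cv2.imread("pics/w2.png"); crop(im,195,0,305,110,6,"w2c.png")
hsv=cv2.cvtColor(im,cv2.COLOR_BGR2HSV); print(im[43,246],hsv[20,246],hsv[90,230],hsv[60,190])
```

```text
[106 118 125] [ 18  38 133] [ 17  81 120] [ 20  72 185]
```

View pics/w2c.png

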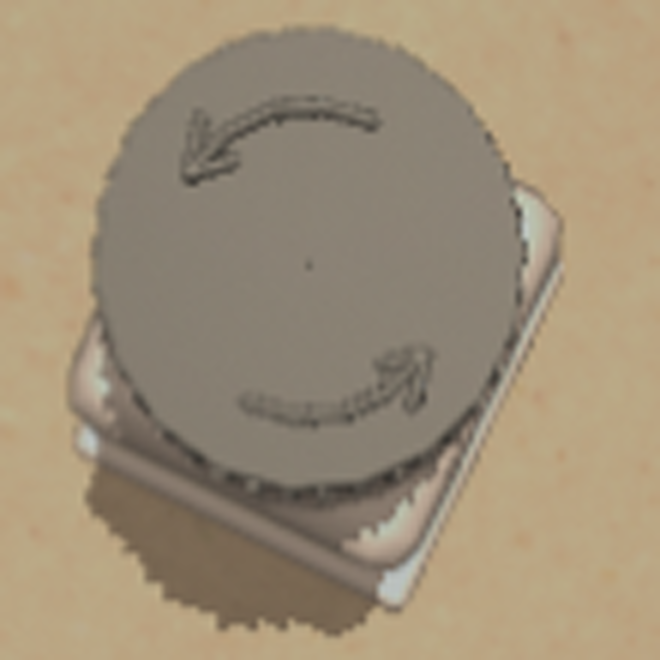

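Run:
```python
from h import *
m=camera_model("wrist"); f=lambda c:(np.array(c,float)+.5)/6-.5+[195,0]
print("cap dot",onz(m,f((308,264)),136))
E=[onz(m,f(c),136) for c in ((92,262),(522,262),(307,28),(307,488))]; print(np.array(E).round(1),np.linalg.norm(E[0]-E[1]),np.linalg.norm(E[2]-E[3]))
A,B,C=[onz(m,f(c),4)[:2] for c in ((80,450),(398,608),(562,264))]
print(A,B,C,np.linalg.norm(A-B),np.degrees(np.arctan2(*(B-A)[::-1]))%90,np.degrees(np.arctan2(*(C-B)[::-1]))%90)
# body top edges z=86
A,B,C=[onz(m,f(c),86)[:2] for c in ((70,405),(420,560),(562,225))]
print(np.linalg.norm(A-B),np.degrees(np.arctan2(*(B-A)[::-1]))%90)
im=cv2.imread("pics/top0.png");mt=camera_model("top")
px=np.array([136,375])/4+[180,120]-.4; print("top cap",onz(mt,px,136))
s=readout.state();R=Ro.from_rotvec(s["tcp_rot"]).as_matrix(); print("toolx",R[:,0])
```

```text
cap dot [493.5356641   70.91452653 136.        ]
[[484.9  96.4 136. ]
 [502.6  45.9 136. ]
 [518.6  79.8 136. ]
 [468.3  62.3 136. ]] 53.553518864801646 53.213996309740246
[463.27471435 107.48628556] [455.98499755  40.88983314] [523.9910401   33.30025789] 66.99423442542881 83.75321437333676 83.63205610897188
57.33385025632267 86.36758925712991
top cap [491.21215819  70.08240022 136.        ]
toolx [ 9.43455695e-01  3.31498613e-01 -1.44252209e-04]
```

```bash
python3 -m jog '[[0.12,-0.004,0.08,0,0,0],[0.22,-0.007,0.16,0,0,0],[0.271,-0.008,0.23,0,0,0],[0.271,-0.008,0.28,0,0,0],[0.271,-0.008,0.33,0,0,0],[0.271,-0.008,0.37,0,0,0],[0.271,-0.008,0.398,0,0,0],[0.271,-0.008,0.398,0,0,0],[0.271,-0.008,0.398,0,0,0]]' 1 60
python3 - <<'E'
from h import *
im=read_camera("wrist")[:,:,::-1]; cv2.imwrite("pics/w3.png",im);im=read_camera("scene")[:,:,::-1]; cv2.imwrite("pics/s3.png",im[100:300,150:400]); s=readout.state(); print(s["eef_pos"],s["tcp_rot"],s["joints"],s["ft_force"])
E
```

```text
clock: 3.75
eef_pos: [493.0, 71.6, 180.8]
tcp_rot: [3.097, 0.529, 0.001]
ft_force: [0.8, 0.7, -0.4]
width: 85.6
[493.02161531  71.64870159 180.96802076] [3.09660035e+00 5.29648333e-01 1.97634411e-03] [1.41297397e-01 3.20364833e-01 2.00789068e+00 1.81574806e-05
 8.12078830e-01 1.37327605e+00] [ 0.33669696 -0.6462496   0.03906444]
```

View pics/w3.png

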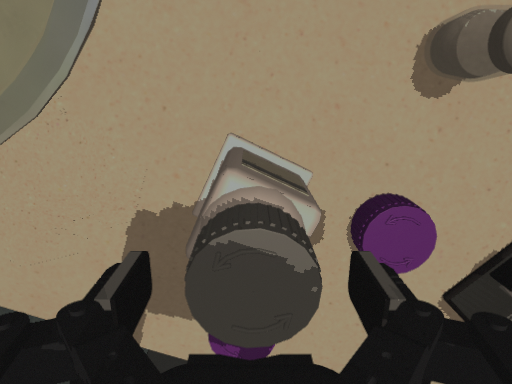

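View pics/s3.png

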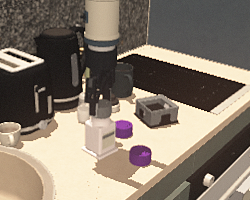

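The wrist view shows the grey cap centred at about (253,285), between pads at x≈130 and x≈370. I'll close the gripper.

```bash
python3 -m jog '[[0,0,0,0,0,0],[0,0,0,0,0,0],[0,0,0,0,0,0],[0,0,0,0,0,0],[0,0,0,0,0,0],[0,0,0,0,0,0]]' 0 70
python3 -m jog '[[0,0,-0.08,0,0,0],[0,0,-0.18,0,0,0],[0,0,-0.25,0,0,0],[0,0,-0.25,0,0,0],[0,0,-0.25,0,0,0]]'
python3 - <<'E'
from h import *
im=read_camera("wrist")[:,:,::-1]; cv2.imwrite("pics/w4.png",im);im=read_camera("scene")[:,:,::-1]; crop(im,180,100,320,280,4,"s4.png")
E
```

```text
clock: 4.6
eef_pos: [492.9, 71.5, 180.5]
tcp_rot: [3.096, 0.53, 0.001]
ft_force: [0.5, -2.1, 5.0]
width: 52.7
clock: 5.22
eef_pos: [491.6, 71.6, 278.6]
tcp_rot: [-3.096, -0.53, 0.004]
ft_force: [-0.2, 0.4, -5.7]
width: 52.2
```

View pics/w4.png

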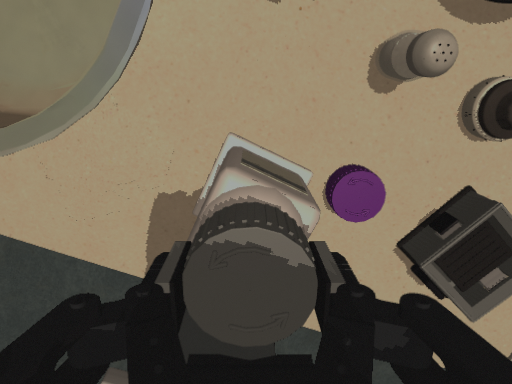

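View pics/s4.png

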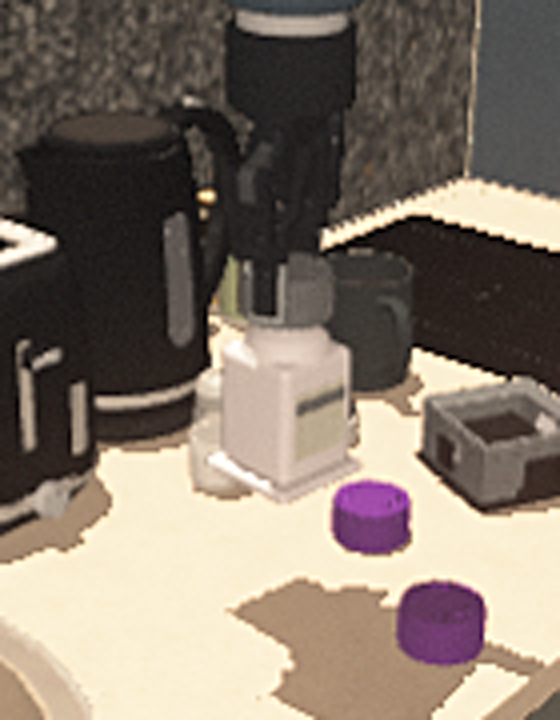

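Run:
```python
from h import *
s=readout.state(); print(s["eef_pos"],s["ft_force"],s["width"]); print(row((484,-178.3,278.5),-19.5))
R=Ro.from_rotvec(s["tcp_rot"]).as_matrix(); print(R[:,2],np.degrees(np.arctan2(R[1,0],R[0,0])))
# bottle foot check while held: foot edge at z=98+4
```

```text
[491.6524641   71.50404243 278.46403452] [ 0.56149139 -0.16345063 -4.65930334] 52.117841570227945
(array([-2.256e-01,  5.826e-01,  2.000e-04]), 0.2167)
[-3.14440964e-03 -3.41224563e-04 -9.99994998e-01] 19.41355359451745
```

```bash
python3 -m jog '[[-0.03,0.08,0,0,0,0.03],[-0.06,0.16,0,0,0,0.06],[-0.1,0.26,0,0,0,0.1],[-0.14,0.36,0,0,0,0.14],[-0.17,0.44,0,0,0,0.18],[-0.2,0.52,0,0,0,0.205],[-0.218,0.56,0,0,0,0.215],[-0.225,0.583,0,0,0,0.217],[-0.225,0.583,0,0,0,0.217],[-0.225,0.583,0,0,0,0.217]]'
python3 - <<'E'
from h import *
im=read_camera("wrist")[:,:,::-1]; cv2.imwrite("pics/w5.png",im);im=read_camera("scene")[:,:,::-1]; crop(im,230,120,370,260,4,"s5.png");im=read_camera("top")[:,:,::-1]; crop(im,240,130,380,270,5,"t5.png")
s=readout.state(); print(s["eef_pos"],s["ft_force"],s["width"],s["joints"]); R=Ro.from_rotvec(s["tcp_rot"]).as_matrix(); print(R)
E
```

```text
clock: 6.58
eef_pos: [485.2, -177.5, 280.1]
tcp_rot: [-3.141, 0.002, 0.001]
ft_force: [-0.4, 0.0, -3.2]
width: 52.1
[ 485.30332451 -177.57095009  280.31873227] [-0.13506192  0.61606481 -4.54033664] 52.47984038554409 [-3.53739830e-01  2.10872154e-01  1.88674791e+00  1.57480134e-04
  1.04399926e+00  1.21796536e+00]
[[ 9.99999512e-01 -9.88036317e-04  2.21376928e-05]
 [-9.88039339e-04 -9.99999503e-01  1.36939349e-04]
 [ 2.20023807e-05 -1.36961155e-04 -9.99999990e-01]]
```

View pics/w5.png

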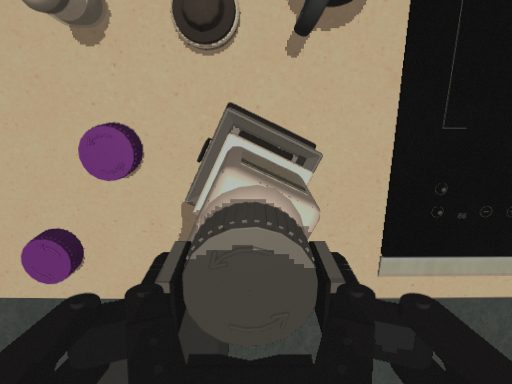

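View pics/s5.png

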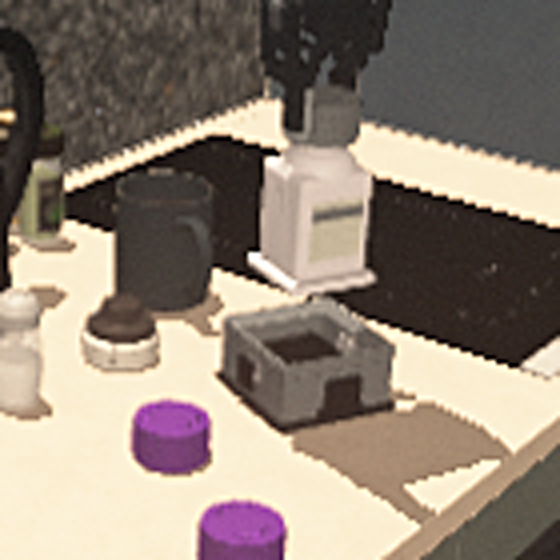

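Run:
```python
from h import *
im=cv2.imread("pics/w5.png"); crop(im,180,90,330,230,5,"w5c.png")
```

```text
(no output)
```

View pics/w5c.png

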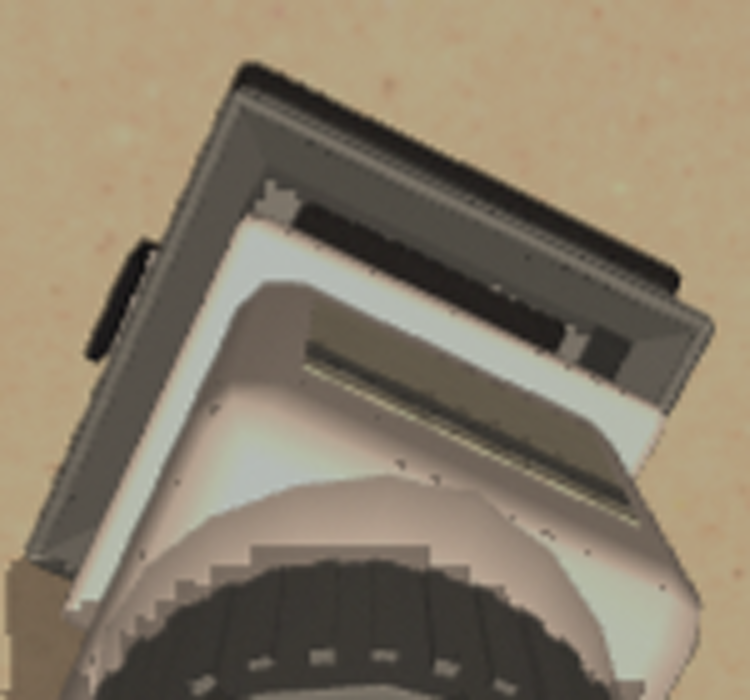

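View pics/t5.png

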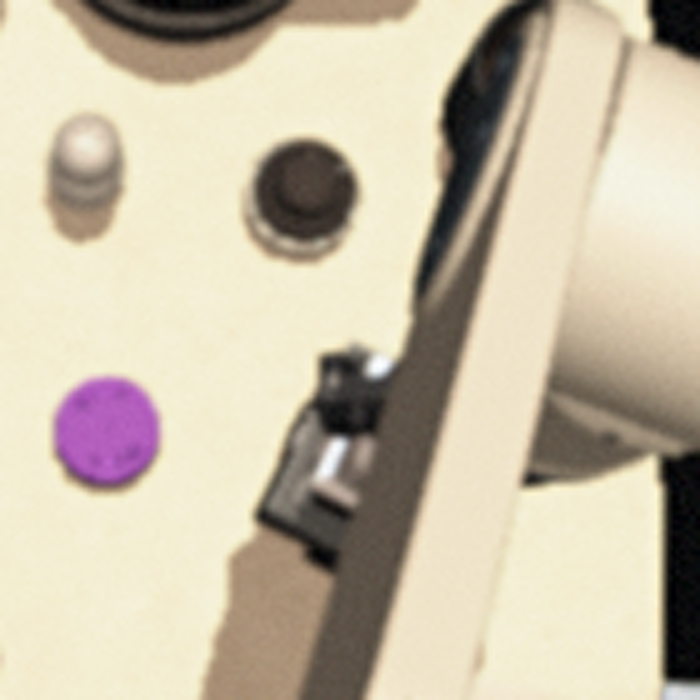

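Run:
```python
from h import *
m=camera_model("wrist"); f=lambda c:(np.array(c,float)+.5)/5-.5+[180,90]
def three(cs,z):
    A,B,C=[onz(m,f(c),z)[:2] for c in cs]
    print(A,np.linalg.norm(A-B),np.linalg.norm(A-C),[np.degrees(np.arctan2(*(q-A)[::-1]))%90 for q in(B,C)],"centre",(B+C)/2)
three([(248,220),(662,410),(70,608)],107)
three([(240,92),(712,324),(30,557)],54)
```

```text
[ 530.81555204 -162.24219749] 66.67044234122973 65.27621670411446 [np.float64(65.31206308177298), np.float64(64.33958647217963)] centre [ 487.47301581 -178.39696121]
[ 546.0268391  -158.06655754] 91.93936927563387 92.57306070211732 [np.float64(64.24181383526597), np.float64(64.16641189121708)] centre [ 484.38879678 -179.29875423]
```

```bash
python3 -m jog '[[-0.003,0.004,0.03,0,0,0],[-0.003,0.004,0.07,0,0,0],[-0.003,0.004,0.1,0,0,0],[-0.003,0.004,0.12,0,0,0],[-0.003,0.004,0.14,0,0,0],[-0.003,0.004,0.155,0,0,0],[-0.003,0.004,0.155,0,0,0],[-0.003,0.004,0.155,0,0,0]]'
python3 - <<'E'
from h import *
im=read_camera("wrist")[:,:,::-1]; cv2.imwrite("pics/w6.png",im);im=read_camera("scene")[:,:,::-1]; crop(im,230,120,370,260,4,"s6.png")
s=readout.state(); print(s["eef_pos"],s["ft_force"],s["ft_torque"],s["width"])
E
```

```text
clock: 7.72
eef_pos: [484.2, -180.0, 218.6]
tcp_rot: [3.141, -0.003, 0.001]
ft_force: [0.5, 0.3, -3.6]
width: 52.0
[ 484.26939546 -179.95063236  218.6830635 ] [-0.40816261 -0.34481537 -4.54027615] [-0.03834329  0.01499783  0.00740079] 52.221641845030234
```

View pics/w6.png

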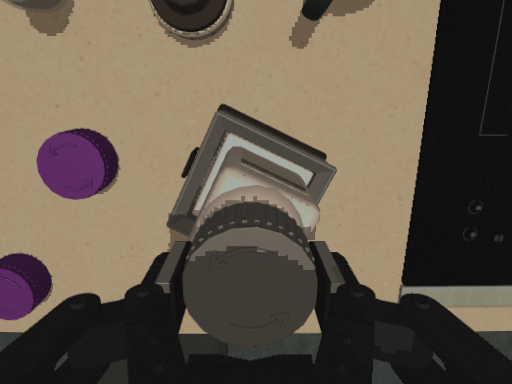

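View pics/s6.png

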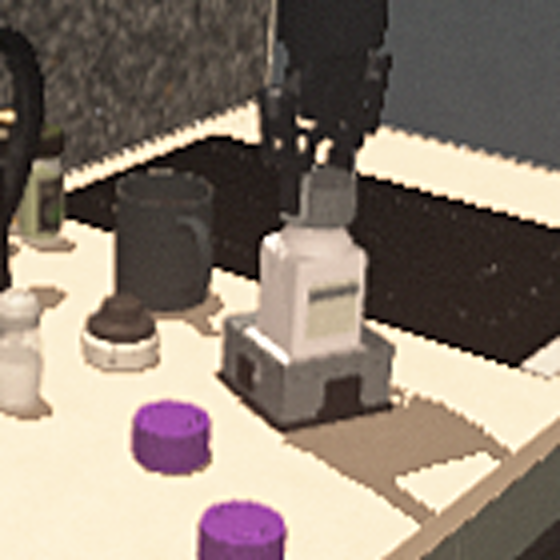

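```bash
python3 -m jog '[[0,0,0.01,0,0,0],[0,0,0.02,0,0,0],[0,0,0.03,0,0,0],[0,0,0.04,0,0,0],[0,0,0.05,0,0,0],[0,0,0.058,0,0,0],[0,0,0.065,0,0,0],[0,0,0.065,0,0,0],[0,0,0.065,0,0,0]]'
python3 - <<'E'
from h import *
s=readout.state(); print(s["eef_pos"],s["ft_force"],s["ft_torque"],s["width"])
im=read_camera("scene")[:,:,::-1]; crop(im,230,120,370,260,4,"s7.png")
E
```

```text
clock: 8.95
eef_pos: [484.6, -180.3, 193.0]
tcp_rot: [3.141, -0.003, 0.002]
ft_force: [-2.4, -1.4, 9.7]
width: 52.3
[ 484.64956416 -180.31484883  193.01386755] [-2.44808673 -1.4278133   9.7248621 ] [-0.16215118  0.25897397 -0.04222678] 52.31368035984651
```

View pics/s7.png

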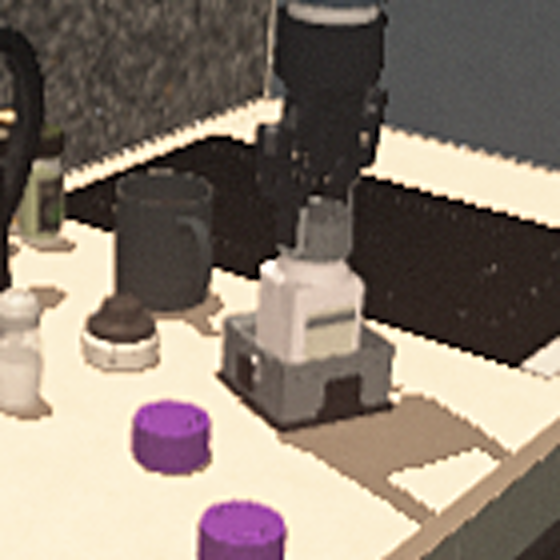

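```bash
python3 -m jog '[[0,0,0.004,0,0,0],[0,0,0.007,0,0,0],[0,0,0.007,0,0,0],[0,0,0.007,0,0,0]]'
python3 -m jog '[[0,0,-0.01,0,0,0],[0,0,-0.02,0,0,0],[0,0,-0.028,0,0,0],[0,0,-0.028,0,0,0],[0,0,-0.028,0,0,0]]'
python3 - <<'E'
from h import *
s=readout.state(); print(s["eef_pos"],s["ft_force"],s["ft_torque"],s["width"])
im=read_camera("scene")[:,:,::-1]; crop(im,230,120,370,260,4,"s8.png")
E
```

```text
clock: 9.5
eef_pos: [484.8, -180.4, 190.8]
tcp_rot: [3.14, -0.003, 0.003]
ft_force: [-3.3, -0.7, 15.3]
width: 52.4
clock: 10.12
eef_pos: [483.5, -179.9, 199.5]
tcp_rot: [-3.141, 0.003, 0.002]
ft_force: [1.8, -4.8, -16.0]
width: 52.3
[ 483.54590737 -179.9098814   199.45491914] [  1.84526815  -4.78310622 -16.03370376] [-0.66426649 -0.56928928 -0.07540218] 52.271542745160104
```

View pics/s8.png

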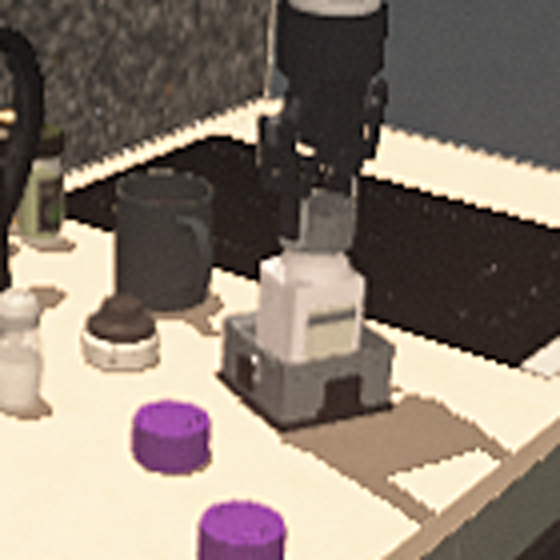

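```bash
python3 -m jog '[[0,0,0.012,0,0,0],[0,0,0.022,0,0,0],[0,0,0.031,0,0,0],[0,0,0.031,0,0,0],[0,0,0.031,0,0,0]]' 0 90
python3 - <<'E'
from h import *
s=readout.state(); print(s["eef_pos"],s["ft_force"],s["ft_torque"],s["width"],s["joints"])
E
```

```text
clock: 10.8
eef_pos: [485.2, -180.4, 190.7]
tcp_rot: [3.14, -0.003, 0.005]
ft_force: [-5.0, 0.3, 24.3]
width: 52.2
[ 485.237983   -180.38522082  190.72311684] [-4.96713013  0.2923807  24.30548849] [0.01295865 0.87339086 0.00252515] 52.15201380775322 [-3.58772870e-01  3.30628653e-01  1.96195490e+00 -1.00789209e-04
  8.45783019e-01  1.21420012e+00]
```

24 N means the cap stroke is bottomed out. Now I'll twist it 70° anticlockwise, which is negative about tool z.

```bash
python3 -m jog '[[0,0,0,0,0,-0.08],[0,0,0,0,0,-0.17],[0,0,0,0,0,-0.26],[0,0,0,0,0,-0.35],[0,0,0,0,0,-0.44],[0,0,0,0,0,-0.53],[0,0,0,0,0,-0.62],[0,0,0,0,0,-0.7],[0,0,0,0,0,-0.78],[0,0,0,0,0,-0.78],[0,0,0,0,0,-0.78]]'
python3 - <<'E'
from h import *
s=readout.state(); print(s["eef_pos"],s["ft_force"],s["ft_torque"],s["width"],s["joints"])
R=Ro.from_rotvec(s["tcp_rot"]).as_matrix(); print(np.degrees(np.arctan2(R[1,0],R[0,0])))
im=read_camera("wrist")[:,:,::-1]; cv2.imwrite("pics/w9.png",im);im=read_camera("scene")[:,:,::-1]; crop(im,230,120,370,260,4,"s9.png")
E
```

```text
clock: 12.18
eef_pos: [485.5, -180.2, 190.7]
tcp_rot: [2.57, 1.802, 0.004]
ft_force: [-3.8, 0.9, 23.7]
width: 51.8
[ 485.48156207 -180.2056069   190.73833661] [-3.80289467  0.94333976 23.73935298] [0.19337563 0.75875641 0.14097043] 51.838110453076546 [-3.58467889e-01  3.30684494e-01  1.96182342e+00  3.73043184e-04
  8.45460759e-01 -1.12329902e-02]
70.09078052442031
```

View pics/w9.png

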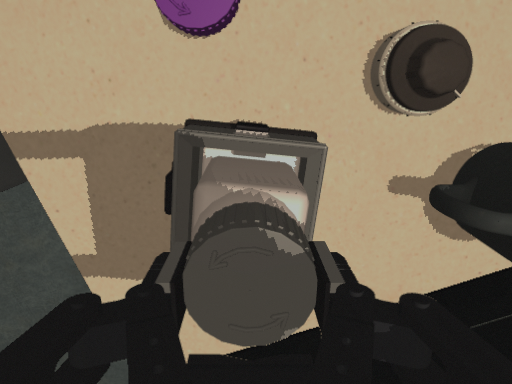

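View pics/s9.png

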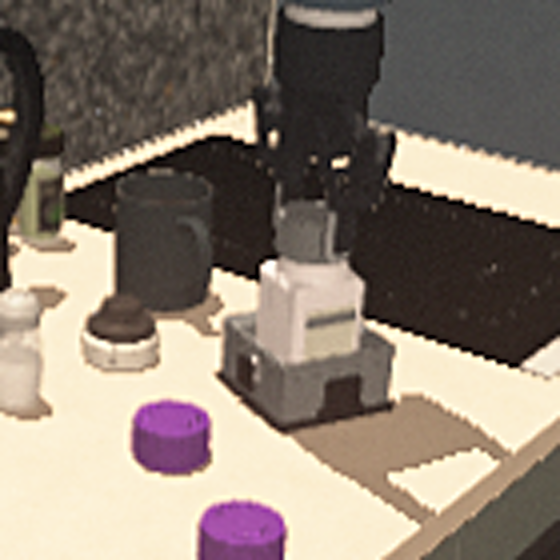

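```bash
python3 -m jog '[[0,0,-0.01,0,0,0],[0,0,-0.02,0,0,0],[0,0,-0.03,0,0,0],[0,0,-0.04,0,0,0],[0,0,-0.04,0,0,0],[0,0,-0.04,0,0,0]]'
python3 -m jog '[[0,0,-0.03,0,0,0],[0,0,-0.07,0,0,0],[0,0,-0.11,0,0,0],[0,0,-0.14,0,0,0],[0,0,-0.15,0,0,0],[0,0,-0.15,0,0,0],[0,0,-0.15,0,0,0],[0,0,-0.15,0,0,0]]'
python3 - <<'E'
from h import *
im=read_camera("wrist")[:,:,::-1]; cv2.imwrite("pics/w10.png",im);im=read_camera("scene")[:,:,::-1]; crop(im,230,120,370,260,4,"s10.png")
s=readout.state(); print(s["eef_pos"],s["tcp_rot"],s["ft_force"],s["width"],s["joint_velocities"],s["clock"])
E
```

```text
clock: 13.02
eef_pos: [483.7, -179.7, 203.9]
tcp_rot: [-2.572, -1.803, 0.001]
ft_force: [0.4, 0.3, -0.1]
width: 52.0
clock: 14.02
eef_pos: [483.8, -179.8, 263.8]
tcp_rot: [-2.571, -1.803, 0.001]
ft_force: [-0.1, 0.4, -0.1]
width: 51.9
[ 483.90066684 -179.82332327  263.91652044] [-2.57174103e+00 -1.80340664e+00  5.77126423e-04] [ 0.02546967  0.32972734 -0.38996145] 51.76780843073581 [-0.00146597 -0.00242004 -0.00179188  0.00080869  0.00245369  0.00104046] 14.125
```

View pics/w10.png

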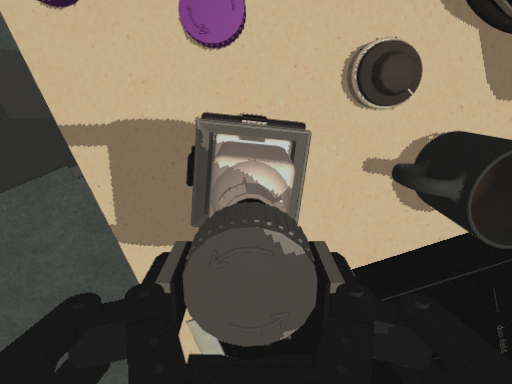

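View pics/s10.png

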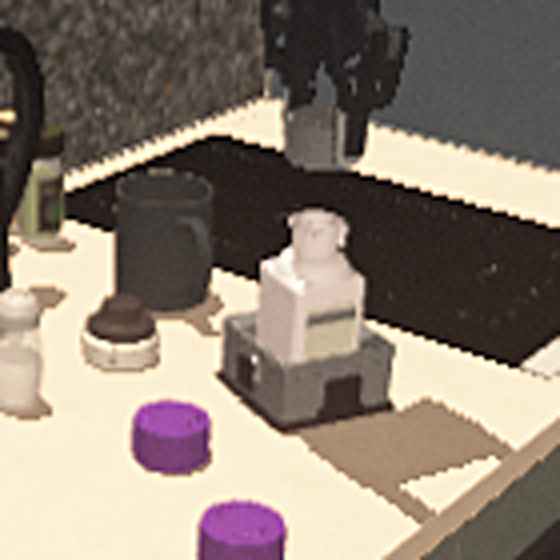

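The cap is off, level and straight above the neck. By height its rim is about 47 mm clear, the bottle is upright and seated, and the arm is at rest.

```bash
python3 -c "
from rig import finish_job; print(finish_job())"
```

```text
the job is handed in; nothing more can be done
None
```

The job is done and handed in at about 14 s of the 45 s allowed. The descaler bottle is locked in the holder, and the open cap is held above its neck. The job gave no verdict back.

**What I did:**
1. I gripped the grey cap and carried the bottle upright to the holder, turning it about 19.5° to line up.
2. I pressed it down until the catches snapped over its foot.
3. I pressed the cap fully down, at about 24 N, and turned it 70° anticlockwise. I then lifted it about 73 mm.

**Last checks:**
- **Lock:** after pressing, a test pull met 16 N, against about 4.5 N for the bottle's weight alone. I took that as locked, since the floor plate itself cannot be read.
- **Bottle:** after the lift, the pictures show it upright and seated in the holder with the neck open.
- **Cap:** it is still in the fingers at 51.8 mm opening and level. By my height reckoning its rim is about 47 mm above the neck, and the gripper is within about 2 mm of where it turned the cap. Outside force was near zero and the joints were still.
- **Surroundings:** the purple look-alikes, mug and timer look unmoved in the last pictures. I stayed well clear of the salt shaker and espresso cup, but did not re-measure them or any of the others.

**Disagreements:** the wrist and top cameras differed by 2 to 3 mm on the holder and cap positions. Sizes measured in the pictures came out a little small: about 2% on the holder and 4 to 7% on the bottle's foot. The holder's flared mouth absorbed this.

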